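# Swing the carving board home on its pin and wedge it

### The arm

A 7-joint arm with a two-finger parallel gripper is mounted at the origin on the work surface. World frame = base frame: x ahead of the robot, y to its left, z up, the work surface at z = 0. Lengths are in m, angles in degrees, forces in N, time in s.
With the tool pointing down it reaches from about 0.425 to 0.875 m from the base axis. Payload 4.7 kg.
Tool frame: the origin (TCP) lies midway between the tips of the shut fingers; the grasp point (between the pads) lies 19 mm behind it; z points along the fingers, y is the line along which they close (so a half turn about z gives the same grasp; the last joint's range is limited). The gripper opens to 87 mm and grips with 3 to 60 N. Pads are 19 mm wide; open, the fingers measure 117 mm over their backs; the gripper's body (75 mm by 190 mm) begins 51 mm behind the grasp point.
Start: joints at [74.834, 18.392, -4.016, 83.108, 1.295, 78.541, -3.26], TCP at [0.179, -0.625, 0.223] pointing down, gripper open.
Joint ranges: [-163.93, 163.93], [-17.29, 119.83], [-79.2, 71.16], [3.27, 140.29], [-89.18, 269.18], [5.43, 117.66], [-154.24, 154.24]. Speed limits (degrees/s): [147.25, 147.25, 180, 180, 180, 180, 180].

### API

Orientations are given as [roll, pitch, yaw] about the fixed x, y, z axes, in that order (R = Rz(yaw) Ry(pitch) Rx(roll)).
In Python, from cell import env, viewer, boxes_of, masks_of gives the robot as it stands. The module is installed in compiled form; this text tells all that it offers.
- The arm moves only by the tool apply_moves, never from a script. Its argument "moves" is a list of rows, each a list of 7 numbers: the shift along the tool's x, y, z scaled (see below), then the turn, a rotation vector about the tool's x, y, z scaled (see below), then the opening, from 0 (shut) to 1 (fully open). A call has 1 to 20 rows; each row is the pose to reach, as a shift and turn from the pose commanded when the call began, along the tool's axes at that moment; what a row does not reach only later rows make up. The controller multiplies each number of a shift by 0.2 m and each number of a turn by 1.5 rad. A row lasts 1/10 s, in which the tool goes at most 50 mm and 8.59 degrees, less where a joint would pass 70% of its speed; a pose out of reach is approached as far as the arm can. A call with a number of a shift or a turn outside -1 to 1 is refused whole. A call with a gripper value outside its range is refused whole. The fingers move at their own pace and stop on an object; "grip_force" is the grip in N (left out, the last holds). Time passes only in rows, so rows that repeat a pose let the fingers close. It gives the time, the measured TCP pose, the force, the opening and the grip force at its end, in the units of the state.
- env.get_obs(): the state, without advancing time (a new reading comes with each control period).
- viewer.read_camera(name): name is "scene" or "top"; returns the picture (480x640x3 uint8, red, green, blue); there is no depth.
- viewer.get_calibration(name): a dict with "fov_y" (degrees; the focal length in pixels is half the picture's height over the tangent of half this angle, whatever the lens; pixels are square), "cx", "cy" (the principal point, pixels), "k1" (the pictures are not rectified: a ray, as slopes to the right and down, at radius r is drawn at 1 + k1 r^2 times it, then the intrinsics apply), "position" and "orientation" of the camera in the world. Camera axes: x right, y up, looking along -z (the intrinsics and any distortion apply to the point x, -y, -z); pixel columns grow to the right and rows downward; lengths in m; the calibration is good to about 2 mm. A picture is of the moment at which its call begins. get_calibration takes no time and is no camera call.
- env.sign_off(): hands the job in; it is judged then, once.
Trained networks look in the newest picture that a camera, given by its name, has taken for a name from the list of things; names that differ only in an ending like _2 or _b are one class to them, and where a whole thing is asked for, a point or a joint stands for the part that bears it (a point fixed in the world has none). Each returns a list of dicts, best first, with "conf" (0 to 1); they miss things now and then, are a little off and sometimes report something else, mostly with a low value. They report only what shows in the picture. A call takes as long as a camera call. They do not tell look-alikes from the thing itself.
- boxes_of(camera, target): "location" ([column, row] in pixels, amid what is visible of it).
- masks_of(camera, target): "pixels" (480x640 bool, what is visible of it) and "location" ([column, row] in pixels, amid what is visible of it).
The state is a dict: "time_s": time; "qpos": joint angles; "joint_velocities": joint speeds; "effort": joint torques, N m; "tool_pos": TCP position; "tool_rot": TCP orientation; "force": force on the tool from outside, world axes, zero at the start; "wrist_torque": the same for the moment, N m; "grip_width": finger opening in m; "grasp_force": force on a finger pad.
Only numpy, scipy, OpenCV 4.12 (cv2) and the standard library are available. Lean on these libraries where they do the work, as an engineer would, in place of code of your own. Each camera call takes 0.05 s, during which the arm holds its last target. There are 200 camera calls.

### The job

Push the pale swivel board near its free corner so that it turns about its pin until it bears on the red sprung buffer and squeezes it a little. Then let go of the board and push the yellow wedge in by its post until it jams behind the board's corner, so that the board stays pressed on the buffer by itself. Go by feel and be gentle - the buffer must be squeezed but never pressed hard, the board must stay flat, and the other things on the bench must be left alone.

Things in the scene. Friction and masses are not known exactly. Their poses are not given: they have to be found in the camera images.
- jig: Fixed grey-painted plywood base 330 x 460 x 12 mm of the swivel jig, at jig x -190 to 140, y -70 to 390 mm. Origin: on the table under the axis of the steel pin (brass cap 24 mm across, top 52 mm above the table). The buffer lies to +x, the wedge slides towards -y between two guide strips 16 mm high (jig x -106 to -92 and -27 to -13, y 232 to 368 mm).
- turnboard: Loose pale board 100 x 230 x 28 mm, 0.3 to 0.52 kg, carved dark plaque on top (13 mm high). Origin: on the pin axis, at its underside, 12 mm above the table. Own frame: x -50 to 50, y -30 to 200 mm, free end +y; hole 1.5 mm wide of the pin. Starts turned 0.45 to 0.75 rad counter-clockwise of the jig's heading, turns clockwise; at home it is within 0.07 rad of the jig's, just where must be felt.
- push_spot (a point): Point on the board's long -x face near its free corner, half-way up, at board frame (-50, 165, 14) mm: push here along the board's +x. Sliding the board takes 1 to 6 N here, differing from board to board; a push that has risen 5 to 6 N above that has squeezed the buffer enough. At home it stands almost opposite the buffer. Axes as the board's.
- stop: Fixed dark wood block 40 x 60 x 42 mm carrying the setscrew and red buffer. Origin: centre of its underside, at jig frame (110, 160, 12) mm; axes as the jig's.
- buffer_nominal (a point): Nominal middle of the red buffer's face (22 mm across, faces jig -x), 28 mm above the table, fixed to the block. The setscrew has been turned, so the real face is up to 8 mm nearer or farther along x: unmeasured, to be felt. The buffer is a spring of 4 N/mm with 5 mm travel; squeeze it to 3 to 10 N; over 12 N damages it. Axes as the jig's.
- wedge (a joint): Travel (m) of the yellow captive wedge along jig -y: starts 0 to 0.012, end stop 0.115. Sliding it free takes 2 to 3 N. It meets the board's free corner (board frame -50, 200 mm) after 35 to 100 mm; then the push rises by 1 to 2 N per mm, and 10 to 12 N of push jams it well: the board is then held on the buffer with more than 2.5 N. It stays where it is left.
- wedge_tip (a point): Foot of the leading corner of the wedge: its +x side at the thin end, on the plywood. At travel 0 at jig (-67, 222) mm. Wedge 120 mm long (to +y), 24 mm high; 22 mm wide here (to -x), its +x face sloping outward 0.4 mm per mm over 90 mm. Axes as the jig's.
- wedge_post (a point): Centre of the dark upright post on the wedge's thick end, 24 mm (jig x) x 20 mm (jig y) x 46 mm high, its centre 59 mm above the table. Push its +y face towards jig -y. At travel 0 at jig (-67, 330) mm. Axes as the jig's.
- burr_tin: blue round tin of burrs, 52 mm across, 28 mm tall (burr tips to 50 mm), standing on the jig's base board; bystander. Origin: centre of its underside.
- offcut: small wood block 40 x 60 x 30 mm lying on the jig's base board behind the pin; bystander. Origin: centre of its underside.
- glue: white glue bottle with orange cap, 52 mm across, 130 mm tall; bystander. Origin: centre of its underside.
- carved_pot: carved brown brush pot, 72 mm across, 115 mm tall; bystander. Origin: centre of its underside.
- mallet: wooden mallet, 260 mm long, lying; bystander. Origin: at its middle, underside.
- gouge: gouge with handle, 200 mm long, lying; bystander. Origin: at its middle, underside.
- dust_brush: bench brush, 200 mm long, lying; bystander. Origin: at its middle, underside.
Not all that is in view belongs to the job. Leave any orange or purple look-alike of the turnboard alone.

How it is judged (in metres and radians):
On the way, in this order (a step that is already met when the one before it is completed fails the run):
1. the board is pushed round until it squeezes the buffer with at least 3 N, for 0.2 s, the wedge still short of the board (contact force between turnboard and stop above 3 N and contact force between turnboard and wedge below 0.2 N), for 0.2 s.
2. the wedge is driven in until it bears on the board, which bears on the buffer (contact force between turnboard and wedge above 1.5 N and contact force between turnboard and stop above 2.5 N), for 0.2 s.
At the end, for the whole second after the job is handed in: The board, at rest and flat on its pin, is within 0.09 rad of the jig's heading and presses on the buffer with 2 to 12 N, held there by the wedge, which bears on it with at least 1 N; the robot is clear (contact force between turnboard and stop between 2 and 12 N and contact force between turnboard and wedge above 1 N and angle between the y axis of turnboard and the y axis of jig, either way round below 0.09 rad and linear speed of turnboard below 0.01 m/s and angle between turnboard's own z axis and vertical below 0.05 rad and horizontal distance between turnboard and jig below 0.005 m); the robot touches nothing.
It fails at once if the buffer is overloaded: more than 12 N from the board (contact force between turnboard and stop above 12 N).
It fails at once if the board is tipped or lifted (angle between turnboard's own z axis and vertical above 0.08 rad or height (world z) of turnboard above 0.025 m).
It fails at once if one of the other things on the bench is disturbed (moved over 15 mm) (distance of any of burr_tin, offcut, glue, carved_pot, mallet, gouge, dust_brush from where it was at the start of the episode above 0.015 m).
It also fails if it takes over 72 s, if anything falls off the work surface, if the arm or the gripper's body presses on something with over 40 N, if the wrist force passes 120 N, or if a joint passes its speed limit or range.

## Working session

There is one attempt and no reset: what is moved stays moved. The work goes in short steps, Python scripts to look and compute and a tool call to move; the robot and the scene stay as the last step left them, time stands still between calls to the robot, and variables do not carry over. Pictures are saved under pics/ and viewed, at most 10 in all, crops included, and the job is handed in when it is done.

Besides the shell and the picture viewer there is one more tool, called by a JSON object that holds its "api" and its "payload", one argument or row to a line. apply_moves: Moves the arm, as the interface text tells. Shifts and turns lie within -1 to 1; 1 stands for 0.2 m of shift or 1.5 rad of turn. Its arguments: {"type":"object","properties":{"moves":{"type":"array","items":{"type":"array","items":{"type":"number","minimum":-1,"maximum":1}}},"grip_force":{"type":"number"}},"required":["moves"]}

```bash
mkdir -p pics; cat > h.py <<'E'
import numpy as np, cv2
from scipy.spatial.transform import Rotation as R
from cell import env, viewer, boxes_of, masks_of
def cal(n):
    c=viewer.get_calibration(n); f=240/np.tan(np.radians(c['fov_y'])/2)
    o=np.array(c['orientation'],float)
    Rm=o if o.shape==(3,3) else (R.from_euler('xyz',o,degrees=True).as_matrix() if o.size==3 else R.from_quat(o).as_matrix())
    return c,f,Rm,np.array(c['position'])
def proj(n,P):
    c,f,Rm,p=cal(n); q=(np.atleast_2d(P)-p)@Rm; s=np.c_[q[:,0],-q[:,1]]/-q[:,2:]
    s=s*(1+c['k1']*(s**2).sum(1,keepdims=True)); return s*f+[c['cx'],c['cy']]
def back(n,uv,z):
    c,f,Rm,p=cal(n); d=(np.atleast_2d(uv)-[c['cx'],c['cy']])/f; s=d.copy()
    for _ in range(20): s=d/(1+c['k1']*(s**2).sum(1,keepdims=True))
    r=np.c_[s[:,0],-s[:,1],-np.ones(len(s))]@Rm.T
    return p+r*((z-p[2])/r[:,2:])
E
python3 - <<'E'
from h import *
for n in ("scene","top"):
    im=viewer.read_camera(n); cv2.imwrite(f"pics/{n}0.png",im[:,:,::-1]); print(viewer.get_calibration(n))
    for t in ["jig","turnboard","stop","wedge","wedge_post","push_spot","wedge_tip","burr_tin","offcut","glue","carved_pot","mallet"]:
        print(n,t,[(np.round(b['location']).tolist(),round(b['conf'],2)) for b in boxes_of(n,t)][:3])
print(env.get_obs())
E
```

```text
{'fov_y': 42.25590126586244, 'cx': 314.5982746579375, 'cy': 240.375087624651, 'k1': -0.050845357710241436, 'position': array([ 1.43998779, -0.44321663,  1.52257572]), 'orientation': array([36.46235081,  0.87547903, 61.13023207])}
scene jig [([326.0, 297.0], 0.64)]
scene turnboard [([283.0, 298.0], 0.6), ([328.0, 182.0], 0.57), ([163.0, 231.0], 0.55)]
scene stop [([331.0, 330.0], 0.85)]
scene wedge [([144.0, 296.0], 0.72), ([351.0, 266.0], 0.7)]
scene wedge_post [([348.0, 269.0], 0.78)]
scene push_spot [([286.0, 299.0], 0.66), ([163.0, 230.0], 0.65), ([328.0, 182.0], 0.57)]
scene wedge_tip [([352.0, 266.0], 0.73), ([326.0, 299.0], 0.6)]
scene burr_tin [([385.0, 293.0], 0.74), ([346.0, 264.0], 0.32)]
scene offcut [([288.0, 344.0], 0.7)]
scene glue []
scene carved_pot [([446.0, 178.0], 0.91), ([286.0, 344.0], 0.62), ([284.0, 294.0], 0.16)]
scene mallet [([143.0, 294.0], 0.92)]
{'fov_y': 53.46777570596433, 'cx': 321.09424361110763, 'cy': 247.73838894262647, 'k1': -0.029535104777824266, 'position': array([0.45778889, 0.0424916 , 1.18313886]), 'orientation': array([  2.15607784,   0.178855
[... 566 characters left out ...]
s': 1.3, 'qpos': array([74.83410627, 18.39251248, -4.01819542, 83.10692994,  1.29658221,
       78.54058861, -3.25973563]), 'joint_velocities': array([ 0.02555274,  0.01282032, -0.09099241,  0.08850089,  0.01893627,
       -0.01656735,  0.00306576]), 'effort': array([ 2.17737779e-04, -4.91102529e+01, -4.02982235e-01, -3.12774146e+01,
       -6.36513974e-02,  3.37955158e-02,  1.93204676e-05]), 'tool_pos': array([ 0.17887018, -0.62493301,  0.22258559]), 'tool_rot': array([1.79994802e+02, 3.55866665e-03, 1.59772430e+01]), 'force': array([-0.40317878, -0.40127121, -0.23798113]), 'wrist_torque': array([ 0.05506015,  0.03580594, -0.02153779]), 'grasp_force': 0.0, 'grip_width': 0.08717104111111015}
```

View pics/top0.png

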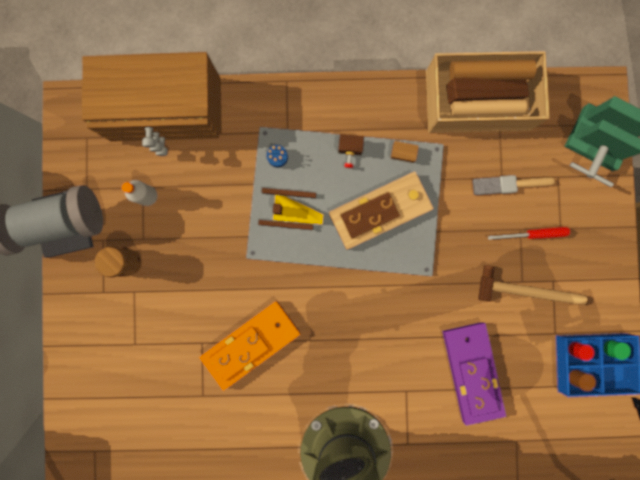

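View pics/scene0.png

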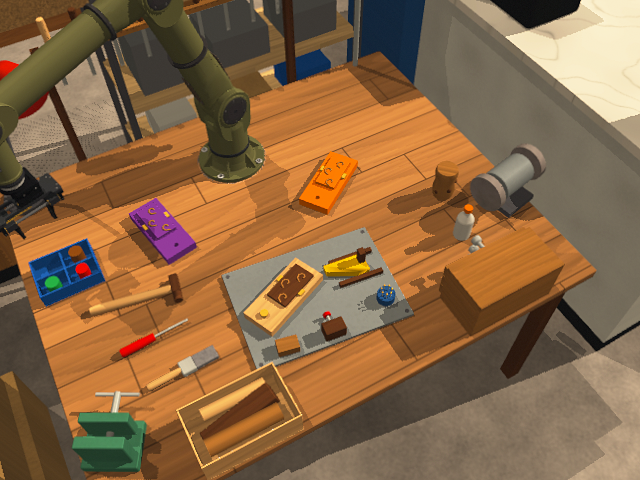

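The top view shows the grey jig with corners near (262,128), (445,146), (436,275) and (248,260). The pin cap is at (415,195), the board's free end is at about (340,230), and the wedge post is at (278,209). The buffer at (349,163) lies toward world +x. The orange and purple boards are look-alikes.

```bash
python3 - <<'E'
from h import *
from scipy.optimize import least_squares
im=cv2.imread("pics/top0.png"); hsv=cv2.cvtColor(im,cv2.COLOR_BGR2HSV)
roi=np.zeros(im.shape[:2],bool); roi[115:290,235:460]=1
g=((hsv[...,1]<60)&(hsv[...,2]>60)&roi).astype(np.uint8)
g=cv2.morphologyEx(g,cv2.MORPH_OPEN,np.ones((3,3)))
c=max(cv2.findContours(g,0,1)[0],key=cv2.contourArea)
hull=cv2.convexHull(c)[:,0].astype(float)
W=back("top",hull,0.012)[:,:2]
(ctr,size,a)=cv2.minAreaRect(W.astype(np.float32)*1000); print("rect",ctr,size,a)
box=cv2.boxPoints((ctr,size,a))/1000
th=np.radians(a); th=(th+np.pi/4)%(np.pi/2)-np.pi/4
Rj=np.array([[np.cos(th),-np.sin(th)],[np.sin(th),np.cos(th)]])
o=np.array(ctr)/1000-Rj@[-.025,.160]; print("jig",o,np.degrees(th))
def J(x,y,z): return np.r_[o+Rj@[x,y],z]
print("cap",proj("top",J(0,0,.052)),proj("scene",J(0,0,.052)))
for n,p in dict(corner1=(-.19,-.07,.012),corner2=(.14,.39,.012),stop=(.11,.16,.054),post0=(-.067,.33,.082),tip=(-.067,.222,.012),guide=(-.106,.368,.028)).items(): print(n,J(*p),proj("top",J(*p)),proj("scene",J(*p)))
# board
b=((hsv[...,0]>8)&(hsv[...,0]<30)&(hsv[...,2]>165)&(hsv[...,1]>50)&(hsv[...,1]<150)).astype(np.uint8); b[:170]=0;b[250:]=0;b[:,:328]=0;b[:,437:]=0
b=cv2.morphologyEx(b,cv2.MORPH_OPEN,np.ones((3,3)))
h=cv2.convexHull(max(cv2.findContours(b,0,1)[0],key=cv2.contourArea))[:,0].astype(float)
r=cv2.minAreaRect((back("top",h,.040)[:,:2]*1000).astype(np.float32)); print("board",r)
cap=np.argwhere((hsv[...,0]>20)&(hsv[...,1]>120)&(hsv[...,2]>150)&(hsv[...,0]<35)&(np.arange(640)[None]>395)&(np.arange(640)[None]<440)&(np.arange(480)[:,None]<250)&(np.arange(480)[:,None]>170)); print("cap px",cap.mean(0)[::-1],back("top",cap.mean(0)[::-1],.052))
y=((hsv[...,0]>22)&(hsv[...,0]<35)&(hsv[...,1]>180)&(hsv[...,2]>150)); y[:190]=0;y[232:]=0;y[:,:262]=0;y[:,329:]=0
p=np.argwhere(y)[:,::-1]; print("wedge px",p.min(0),p.max(0)); 
tip=p[p[:,0].argmax()]; w=back("top",tip,.036)[0,:2]; print("tip jig",Rj.T@(w-o), [(Rj.T@(back("top",q,.036)[0,:2]-o)).round(3) for q in p[p[:,0]>=tip[0]-1]])
d=(hsv[...,2]<70)&(np.arange(640)[None]>265)&(np.arange(640)[None]<290)&(np.arange(480)[:,None]>200)&(np.arange(480)[:,None]<219)
q=np.argwhere(d)[:,::-1]; print("post", q.mean(0),Rj.T@(back("top",q.mean(0),.082)[0,:2]-o))
Z=cv2.resize(im[115:290,235:460],None,fx=3.5,fy=3.4,interpolation=cv2.INTER_CUBIC)
cv2.imwrite("pics/crop.png",Z[:600])
E
```

```text
rect (617.6383666992188, -17.534332275390625) (457.290771484375, 327.9350891113281) 83.04591369628906
jig [ 0.62308262 -0.17938414] -6.954086303710937
cap [[413.62611296 193.9444667 ]] [[262.73685762 313.09325641]]
corner1 [ 0.42600519 -0.22586514  0.012     ] [[432.12427777 275.69770725]] [[219.90179756 275.28714758]]
corner2 [0.80927155 0.19079647 0.012     ] [[259.30578616 126.03835932]] [[413.14222947 314.15114598]]
stop [ 0.75164524 -0.03387931  0.054     ] [[351.20041823 142.05063291]] [[332.78632771 326.03694802]]
post0 [0.59652991 0.15630017 0.082     ] [[271.99886087 207.19374398]] [[363.68058764 250.24893125]]
tip [0.58345392 0.04909467 0.012     ] [[318.55258909 214.77741869]] [[328.61047817 275.89116201]]
guide [0.56241762 0.1987425  0.028     ] [[257.24022228 224.34707511]] [[368.98539402 246.95441257]]
board ((607.7008056640625, -145.37646484375), (102.85252380371094, 135.68170166015625), 24.141359329223633)
cap px [413.02 194.6 ] [[ 0.62154646 -0.17787984  0.052     ]]
wedge px [273 195] [322 223]
tip jig [-0.06929062  0.21321142] [array([-0.067,  0.216]), array([-0.07 ,  0.216]), array([-0.069,  0.213]), array([-0.072,  0.215]), array([-0.072,  0.213]), array([-0.074,  0.215]), array([-0.074,  0.213]), array([-0.077,  0.215]), array([-0.079,  0.215]), array([-0.082,  0.214]), array([-0.084,  0.214]), array([-0.086,  0.214]), array([-0.089,  0.214])]
post [nan nan] [nan nan]<stdin>:28: RuntimeWarning: Mean of empty slice.
  ret = um.true_divide(
```

View pics/crop.png

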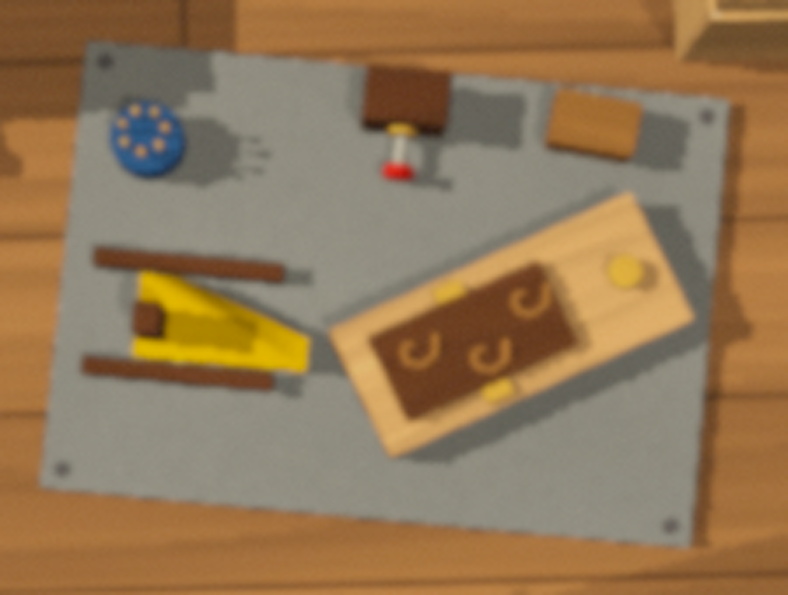

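The crop shows the wedge tip near (323,219), the post at (277,209), the board's -x face running from (433,209) to (347,249), and the red buffer at (349,165). I'll work out the board heading and the waypoints next.

```bash
cat >> h.py <<'E'
o=np.array([.6226,-.1790]); TH=-6.95
def J(x,y): # jig mm -> world m
    return o+R.from_euler('z',TH,degrees=True).as_matrix()[:2,:2]@(np.array([x,y])/1000)
def toJ(w): return (R.from_euler('z',TH,degrees=True).as_matrix()[:2,:2].T@(np.array(w)[:2]-o)*1000).round(2)
def row(xy,z,yaw,base=None):
    if base is None:
        s=env.get_obs(); base=(s['tool_pos'],R.from_euler('xyz',s['tool_rot'],degrees=True))
    p,r=base; T=R.from_euler('xyz',[180,0,yaw],degrees=True)
    d=r.inv().apply(np.r_[xy,z]-p)/.2; t=(r.inv()*T).as_rotvec()/1.5
    return d.round(3).tolist()+t.round(3).tolist()
def push(phi,off,s=165): # board angle deg, finger centre offset mm from face
    B=R.from_euler('z',phi,degrees=True).as_matrix()[:2,:2]
    return J(*(B@[-50-off,s])),90+TH+phi
E
python3 - <<'E'
from h import *
c=back("top",[[329.3,212.6],[347.3,249.4],[415,171.5],[433,209.1]],.040)
j=np.array([toJ(x) for x in c]); print(j)
for a,b in((2,0),(3,1)): d=j[a]-j[b]; print(np.degrees(np.arctan2(d[0],-d[1])))
d=(j[0]+j[1])/2; print("phi from centre",np.degrees(np.arctan2(-d[0],d[1])),np.hypot(*d))
xy,yaw=push(31,35); print(xy,yaw)
print(row((.40,-.45),.2,60)); 
e=R.from_euler('xyz',[180,0,60],degrees=True); print(row((.47,-.27),.16,110,(np.r_[.40,-.45,.2],e)))
e=R.from_euler('xyz',[180,0,110],degrees=True); print(row(xy,.10,yaw,(np.r_[.47,-.27,.16],e)))
E
```

```text
[[ -61.74  195.9 ]
 [-145.92  144.55]
 [  57.27   -1.07]
 [ -29.58  -52.2 ]]
31.140526268987177
30.59619709219055
phi from centre 31.381412532257066 199.39212503255993
[ 0.47773577 -0.06296399] 114.05
[1.304, -0.537, 0.113, 0.0, 0.0, -0.512]
[0.954, -0.147, 0.2, -0.0, 0.0, -0.582]
[0.96, 0.39, 0.3, 0.0, 0.0, -0.047]
```

{"api": "apply_moves", "payload": {
  "moves": [
    [0.3,-0.12,0.03,0,0,-0.1,0],
    [0.6,-0.25,0.05,0,0,-0.2,0],
    [0.9,-0.37,0.08,0,0,-0.3,0],
    [0.95,-0.4,0.08,0,0,-0.4,0],
    [0.95,-0.4,0.08,0,0,-0.5,0],
    [0.95,-0.4,0.08,0,0,-0.51,0]
  ],
  "grip_force": 40
}}

```text
time_s: 1.9
tool_pos: [0.3419, -0.4937, 0.2067]
tool_rot: [180.0, -0.0, 60.2]
force: [0.2, 0.3, 0.5]
grip_width: 0.047
grasp_force: 0.0
```

```bash
python3 - <<'E'
from h import *
s=env.get_obs(); print(s['time_s'],s['tool_pos'],s['tool_rot'],s['force'],s['grip_width'])
print(row((.45,-.30),.18,90))
e=R.from_euler('xyz',[180,0,90],degrees=True); xy,yaw=push(31,35); print(row((.47,-.11),.12,yaw,(np.r_[.45,-.30,.18],e)))
E
```

```text
1.9 [ 0.34189191 -0.49374292  0.2067041 ] [ 1.79977877e+02 -2.21752441e-02  6.01673505e+01] [0.2200937  0.26511529 0.46729255] 0.046956153679803936
[1.109, -0.013, 0.134, 0.0, -0.0, -0.347]
[0.95, 0.1, 0.3, 0.0, 0.0, -0.28]
```

{"api": "apply_moves", "payload": {
  "moves": [
    [0.25,0,0.05,0,0,-0.1,0],
    [0.5,0,0.1,0,0,-0.2,0],
    [0.75,0,0.13,0,0,-0.3,0],
    [1.0,-0.01,0.13,0,0,-0.35,0],
    [1.0,-0.01,0.13,0,0,-0.35,0]
  ]
}}

```text
time_s: 2.4
tool_pos: [0.4416, -0.316, 0.1809]
tool_rot: [179.9, -0.1, 90.2]
force: [0.8, 0.3, 0.8]
grip_width: 0.0069
grasp_force: 0.0
```

{"api": "apply_moves", "payload": {
  "moves": [
    [0.25,0,0.05,0,0,-0.1,0],
    [0.5,0.05,0.1,0,0,-0.2,0],
    [0.75,0.08,0.2,0,0,-0.28,0],
    [0.95,0.1,0.3,0,0,-0.28,0],
    [0.95,0.1,0.3,0,0,-0.28,0],
    [0.95,0.1,0.3,0,0,-0.28,0]
  ]
}}

```text
time_s: 3.0
tool_pos: [0.4583, -0.133, 0.1204]
tool_rot: [-179.9, 0.0, 113.8]
force: [-0.6, -0.9, 0.6]
grip_width: 0.0005
grasp_force: 0.0
```

```bash
python3 - <<'E'
from h import *
s=env.get_obs(); print(s['time_s'],s['tool_pos'],s['tool_rot'],s['force'],s['grip_width'])
xy,yaw=push(31,35); print(xy,row(xy,.10,yaw),row(xy,.024,yaw))
E
```

```text
3.0 [ 0.45834179 -0.13297008  0.12043671] [-1.79947815e+02  3.25064142e-02  1.13803527e+02] [-0.59060403 -0.89392954  0.57148055] 0.00048468234336430997
[ 0.47773577 -0.06296399] [0.281, 0.23, 0.102, -0.001, 0.0, -0.003] [0.281, 0.23, 0.482, -0.001, 0.0, -0.003]
```

{"api": "apply_moves", "payload": {
  "moves": [
    [0.14,0.12,0.1,0,0,0,0],
    [0.28,0.23,0.1,0,0,0,0],
    [0.28,0.23,0.2,0,0,0,0],
    [0.28,0.23,0.3,0,0,0,0],
    [0.28,0.23,0.4,0,0,0,0],
    [0.28,0.23,0.47,0,0,0,0],
    [0.28,0.23,0.51,0,0,0,0],
    [0.28,0.23,0.51,0,0,0,0],
    [0.28,0.23,0.51,0,0,0,0],
    [0.28,0.23,0.51,0,0,0,0]
  ]
}}

```text
time_s: 4.0
tool_pos: [0.4789, -0.0624, 0.0194]
tool_rot: [179.9, 0.1, 113.9]
force: [0.0, -0.7, 0.6]
grip_width: 0.0004
grasp_force: 0.0
```

```bash
python3 - <<'E'
from h import *
im=viewer.read_camera("scene"); cv2.imwrite("pics/s1.png",cv2.resize(im[200:400,180:460],None,fx=2.8,fy=2.8)[:,:,::-1])
f=[]
for i in range(6): viewer.read_camera("top"); s=env.get_obs(); f.append(s['force'])
f=np.array(f); print(f.mean(0),f.std(0),s['time_s'],s['tool_pos'],s['tool_rot'],toJ(s['tool_pos']))
E
```

```text
[-0.05240585  0.02791217 -0.19190016] [0.51292372 0.39667667 0.3433519 ] 4.35 [ 0.47813315 -0.062077    0.01872592] [1.79993827e+02 2.29952795e-02 1.13955804e+02] [-157.55   98.58]
```

View pics/s1.png

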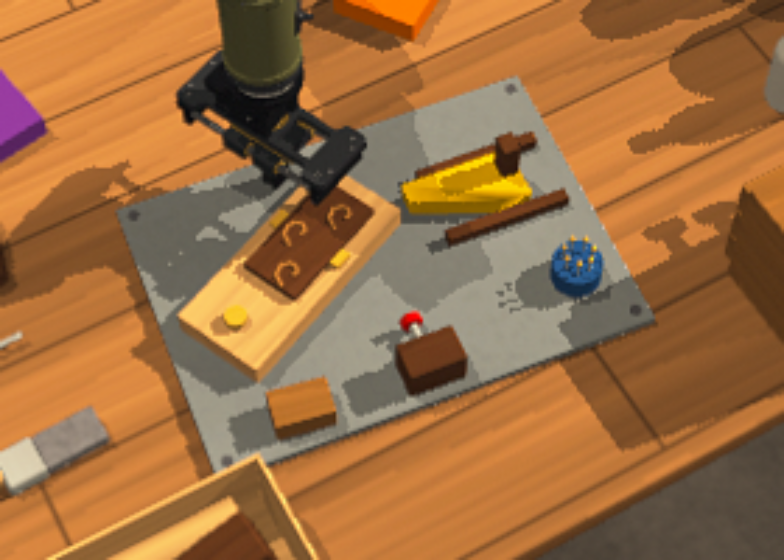

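The gripper is behind the board's -x face, and the wedge and other items are untouched. I'll work out the arc rows next.

```bash
python3 - <<'E'
from h import *
for phi,off in [(31,25),(31,18),(30,15),(27,15),(24,15),(21,15),(18,15),(15,15),(12,15)]:
    xy,yaw=push(phi,off); print(phi,row(xy,.018,yaw))
E
```

```text
31 [-0.003, 0.046, 0.004, 0.0, 0.0, -0.001]
31 [-0.003, 0.081, 0.004, 0.0, 0.0, -0.001]
30 [0.002, 0.111, 0.004, 0.0, 0.0, 0.011]
27 [0.018, 0.155, 0.004, 0.0, 0.0, 0.045]
24 [0.031, 0.199, 0.004, 0.0, 0.0, 0.08]
21 [0.041, 0.245, 0.004, 0.0, 0.0, 0.115]
18 [0.049, 0.29, 0.004, 0.0, 0.0, 0.15]
15 [0.055, 0.336, 0.004, 0.0, 0.0, 0.185]
12 [0.058, 0.383, 0.004, 0.0, 0.0, 0.22]
```

{"api": "apply_moves", "payload": {
  "moves": [
    [0,0.046,0,0,0,0,0],
    [0,0.075,0,0,0,0,0],
    [0,0.095,0,0,0,0,0],
    [0.002,0.111,0,0,0,0.011,0],
    [0.01,0.133,0,0,0,0.028,0],
    [0.018,0.155,0,0,0,0.045,0],
    [0.025,0.177,0,0,0,0.062,0],
    [0.031,0.199,0,0,0,0.08,0],
    [0.036,0.222,0,0,0,0.098,0],
    [0.041,0.245,0,0,0,0.115,0],
    [0.045,0.267,0,0,0,0.132,0],
    [0.049,0.29,0,0,0,0.15,0]
  ]
}}

```text
time_s: 5.55
tool_pos: [0.5264, -0.0296, 0.0182]
tool_rot: [-179.9, 0.0, 101.0]
force: [-2.3, 0.5, 1.9]
grip_width: 0.0003
grasp_force: 1.0
```

```bash
cat >> h.py <<'E'
def feel(n=6,yaw=None):
    f=[]
    for i in range(n): viewer.read_camera("top"); s=env.get_obs(); f.append(s['force'])
    f=np.array(f).mean(0); r=R.from_euler('xyz',s['tool_rot'],degrees=True)
    print("t",round(s['time_s'],2),"Ftool",r.inv().apply(f).round(2),"jig",toJ(s['tool_pos']),"z",s['tool_pos'][2].round(4),"rot",s['tool_rot'].round(2))
    return s
E
python3 - <<'E'
from h import *
feel()
im=viewer.read_camera("top"); cv2.imwrite("pics/t1.png",cv2.resize(im[115:290,235:460],None,fx=3.4,fy=3.4,interpolation=2)[:,:,::-1])
E
```

```text
t 5.85 Ftool [ 0.08 -0.17  0.09] jig [-112.96  136.74] z 0.0185 rot [-180.      0.    101.07]
```

View pics/t1.png

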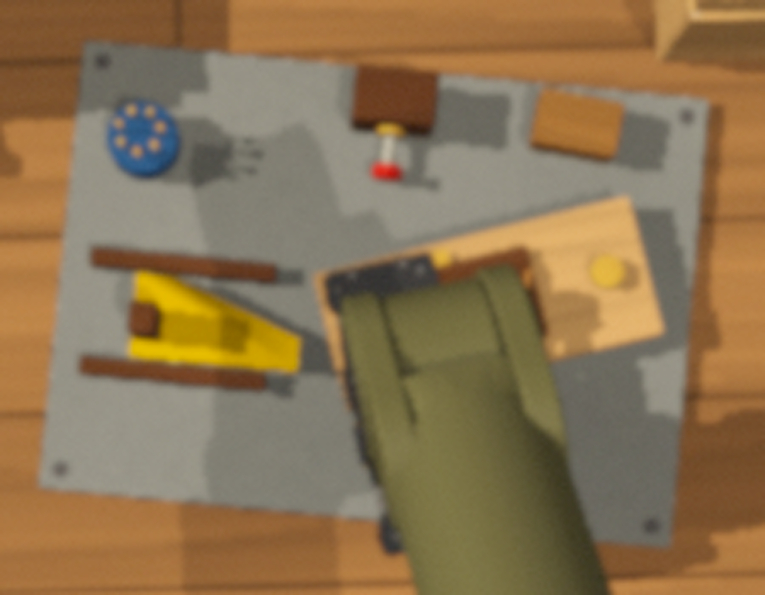

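The board is following; it stands at about 19°, with its free end at crop (318,275) and clear of both buffer and wedge.

```bash
python3 - <<'E'
from h import *
for phi in (16,14,12,10,8):
    xy,yaw=push(phi,15); print(phi,row(xy,.018,yaw))
xy,yaw=push(8,15); s=(np.r_[xy,.018],R.from_euler('xyz',[180,0,yaw],degrees=True))
for phi in (7,6,5,4,3,2,1,0,-2,-4):
    xy,yaw=push(phi,15); print(phi,row(xy,.018,yaw,s))
E
```

```text
16 [0.011, 0.03, 0.002, -0.0, 0.0, 0.023]
14 [0.021, 0.059, 0.002, -0.0, 0.0, 0.047]
12 [0.03, 0.089, 0.002, -0.0, 0.0, 0.07]
10 [0.038, 0.119, 0.002, -0.0, 0.0, 0.093]
8 [0.045, 0.149, 0.002, -0.0, 0.0, 0.116]
7 [0.006, 0.014, 0.0, -0.0, -0.0, 0.012]
6 [0.011, 0.029, 0.0, 0.0, -0.0, 0.023]
5 [0.016, 0.044, 0.0, -0.0, -0.0, 0.035]
4 [0.021, 0.058, 0.0, 0.0, -0.0, 0.047]
3 [0.025, 0.073, 0.0, -0.0, -0.0, 0.058]
2 [0.029, 0.088, 0.0, -0.0, -0.0, 0.07]
1 [0.033, 0.103, 0.0, -0.0, -0.0, 0.081]
0 [0.037, 0.118, 0.0, -0.0, -0.0, 0.093]
-2 [0.044, 0.148, 0.0, 0.0, -0.0, 0.116]
-4 [0.05, 0.179, 0.0, 0.0, -0.0, 0.14]
```

{"api": "apply_moves", "payload": {
  "moves": [
    [0.006,0.015,0,0,0,0.012,0],
    [0.011,0.03,0,0,0,0.023,0],
    [0.016,0.045,0,0,0,0.035,0],
    [0.021,0.059,0,0,0,0.047,0],
    [0.026,0.074,0,0,0,0.058,0],
    [0.03,0.089,0,0,0,0.07,0]
  ]
}}

```text
time_s: 6.5
tool_pos: [0.5436, -0.0201, 0.0185]
tool_rot: [-180.0, 0.0, 95.0]
force: [-0.2, 0.2, -0.5]
grip_width: 0.0006
grasp_force: 0.4
```

{"api": "apply_moves", "payload": {
  "moves": [
    [0.004,0.015,0,0,0,0.012,0],
    [0.008,0.03,0,0,0,0.023,0]
  ]
}}

```text
time_s: 6.7
tool_pos: [0.5494, -0.0178, 0.0185]
tool_rot: [-180.0, -0.0, 93.0]
force: [-0.7, 0.6, -0.5]
grip_width: 0.0003
grasp_force: 0.5
```

{"api": "apply_moves", "payload": {
  "moves": [
    [0.004,0.015,0,0,0,0.012,0],
    [0.007,0.03,0,0,0,0.023,0]
  ]
}}

```text
time_s: 6.9
tool_pos: [0.5554, -0.0161, 0.0185]
tool_rot: [-180.0, -0.0, 91.0]
force: [-1.3, 0.9, 0.3]
grip_width: 0.0002
grasp_force: 0.5
```

```bash
python3 - <<'E'
from h import *
feel(4)
E
```

```text
t 7.1 Ftool [ 0.08 -0.05 -0.02] jig [-86.13 153.3 ] z 0.0187 rot [1.7995e+02 1.0000e-02 9.1100e+01]
```

{"api": "apply_moves", "payload": {
  "moves": [
    [0.003,0.007,0,0,0,0.006,0],
    [0.006,0.014,0,0,0,0.012,0]
  ]
}}

```text
time_s: 7.3
tool_pos: [0.5577, -0.0155, 0.0186]
tool_rot: [-180.0, 0.0, 90.0]
force: [-1.3, -0.3, 0.5]
grip_width: 0.0004
grasp_force: 0.9
```

{"api": "apply_moves", "payload": {
  "moves": [
    [0.003,0.007,0,0,0,0.006,0],
    [0.005,0.015,0,0,0,0.012,0]
  ]
}}

```text
time_s: 7.5
tool_pos: [0.5608, -0.0141, 0.0185]
tool_rot: [-180.0, 0.0, 89.0]
force: [-2.0, -0.3, 0.7]
grip_width: 0.0003
grasp_force: 1.0
```

```bash
python3 - <<'E'
from h import *
feel(4)
E
```

```text
t 7.7 Ftool [-0.3  -0.67 -0.41] jig [-80.96 156.38] z 0.0186 rot [ 1.7998e+02 -1.0000e-02  8.9040e+01]
```

{"api": "apply_moves", "payload": {
  "moves": [
    [0.001,0.003,0,0,0,0.002,0],
    [0.002,0.005,0,0,0,0.004,0]
  ]
}}

```text
time_s: 7.9
tool_pos: [0.5617, -0.0137, 0.0185]
tool_rot: [-180.0, 0.0, 88.7]
force: [-2.0, -0.1, 1.5]
grip_width: 0.0004
grasp_force: 1.1
```

{"api": "apply_moves", "payload": {
  "moves": [
    [0.001,0.003,0,0,0,0.002,0],
    [0.002,0.005,0,0,0,0.004,0]
  ]
}}

```text
time_s: 8.1
tool_pos: [0.5629, -0.0133, 0.0185]
tool_rot: [-180.0, 0.0, 88.3]
force: [-1.0, -0.0, 1.1]
grip_width: 0.0007
grasp_force: 1.1
```

```bash
python3 - <<'E'
from h import *
feel(4)
E
```

```text
t 8.3 Ftool [ 0.18 -1.7  -1.16] jig [-79.22 157.25] z 0.0185 rot [179.99  -0.    88.34]
```

{"api": "apply_moves", "payload": {
  "moves": [
    [0.001,0.003,0,0,0,0.002,0],
    [0.002,0.005,0,0,0,0.004,0]
  ]
}}

```text
time_s: 8.5
tool_pos: [0.5639, -0.013, 0.0185]
tool_rot: [-180.0, 0.0, 88.0]
force: [-1.7, 0.2, 2.3]
grip_width: 0.0003
grasp_force: 1.1
```

{"api": "apply_moves", "payload": {
  "moves": [
    [0.001,0.003,0,0,0,0.002,0],
    [0.002,0.005,0,0,0,0.004,0]
  ]
}}

```text
time_s: 8.7
tool_pos: [0.565, -0.0126, 0.0185]
tool_rot: [180.0, 0.0, 87.6]
force: [-2.0, 0.5, 1.0]
grip_width: 0.0007
grasp_force: 1.1
```

```bash
python3 - <<'E'
from h import *
feel(4)
E
```

```text
t 8.9 Ftool [ 0.53 -1.9  -1.43] jig [-77.24 158.2 ] z 0.0185 rot [179.99  -0.    87.65]
```

{"api": "apply_moves", "payload": {
  "moves": [
    [0.001,0.003,0,0,0,0.002,0],
    [0.002,0.005,0,0,0,0.004,0]
  ]
}}

```text
time_s: 9.1
tool_pos: [0.566, -0.0123, 0.0185]
tool_rot: [-180.0, 0.0, 87.3]
force: [-1.4, 0.5, 1.6]
grip_width: 0.0003
grasp_force: 1.1
```

{"api": "apply_moves", "payload": {
  "moves": [
    [0.001,0.003,0,0,0,0.002,0],
    [0.002,0.005,0,0,0,0.004,0]
  ]
}}

```text
time_s: 9.3
tool_pos: [0.567, -0.0119, 0.0185]
tool_rot: [180.0, 0.0, 86.9]
force: [-0.9, 0.9, 2.0]
grip_width: 0.0004
grasp_force: 1.1
```

```bash
python3 - <<'E'
from h import *
feel(4)
E
```

```text
t 9.5 Ftool [ 0.03 -1.3  -1.06] jig [-75.29 159.08] z 0.0185 rot [179.99   0.    86.96]
```

{"api": "apply_moves", "payload": {
  "moves": [
    [0.001,0.003,0,0,0,0.002,0],
    [0.002,0.005,0,0,0,0.004,0]
  ]
}}

```text
time_s: 9.7
tool_pos: [0.568, -0.0116, 0.0185]
tool_rot: [-180.0, 0.0, 86.6]
force: [-2.4, 0.1, 0.9]
grip_width: 0.0004
grasp_force: 1.1
```

{"api": "apply_moves", "payload": {
  "moves": [
    [0.001,0.003,0,0,0,0.002,0],
    [0.002,0.005,0,0,0,0.004,0]
  ]
}}

```text
time_s: 9.9
tool_pos: [0.5691, -0.0113, 0.0185]
tool_rot: [180.0, 0.0, 86.3]
force: [-1.8, 0.8, 0.8]
grip_width: 0.0006
grasp_force: 1.1
```

```bash
python3 - <<'E'
from h import *
feel(4)
E
```

```text
t 10.1 Ftool [ 0.33 -1.25 -1.38] jig [-73.38 160.05] z 0.0185 rot [179.99   0.    86.28]
```

{"api": "apply_moves", "payload": {
  "moves": [
    [0.001,0.003,0,0,0,0.002,0],
    [0.002,0.005,0,0,0,0.004,0]
  ]
}}

```text
time_s: 10.3
tool_pos: [0.57, -0.0109, 0.0185]
tool_rot: [-180.0, 0.0, 85.9]
force: [-1.6, 0.3, 1.0]
grip_width: 0.0002
grasp_force: 1.1
```

{"api": "apply_moves", "payload": {
  "moves": [
    [0.001,0.003,0,0,0,0.002,0],
    [0.002,0.005,0,0,0,0.004,0]
  ]
}}

```text
time_s: 10.5
tool_pos: [0.5711, -0.0106, 0.0185]
tool_rot: [180.0, 0.0, 85.6]
force: [-2.1, 0.1, 0.7]
grip_width: 0.0006
grasp_force: 1.1
```

```bash
python3 - <<'E'
from h import *
feel(4)
im=viewer.read_camera("top"); cv2.imwrite("pics/t2.png",cv2.resize(im[130:260,300:440],None,fx=4.4,fy=4.4,interpolation=2)[:,:,::-1])
E
```

```text
t 10.7 Ftool [-0.27 -1.88 -1.13] jig [-71.41 160.94] z 0.0185 rot [179.99   0.    85.59]
```

View pics/t2.png

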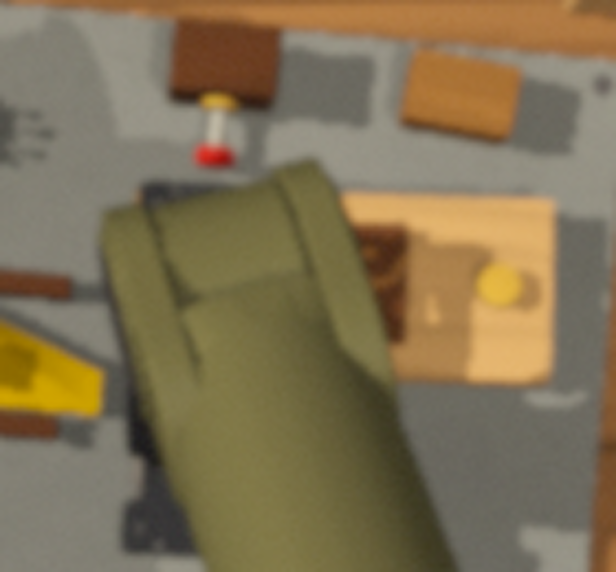

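The board's +x edge is near crop row 188 and the buffer tip at row 165, so they are several mm apart and not yet touching.

{"api": "apply_moves", "payload": {
  "moves": [
    [0.001,0.003,0,0,0,0.002,0],
    [0.002,0.005,0,0,0,0.004,0]
  ]
}}

```text
time_s: 10.95
tool_pos: [0.5721, -0.0103, 0.0185]
tool_rot: [-180.0, 0.0, 85.2]
force: [-2.1, 0.2, 2.1]
grip_width: 0.0005
grasp_force: 1.1
```

{"api": "apply_moves", "payload": {
  "moves": [
    [0.001,0.003,0,0,0,0.002,0],
    [0.002,0.005,0,0,0,0.004,0]
  ]
}}

```text
time_s: 11.15
tool_pos: [0.5732, -0.01, 0.0185]
tool_rot: [-180.0, 0.0, 84.9]
force: [-1.7, 0.0, 1.2]
grip_width: 0.0006
grasp_force: 1.1
```

```bash
python3 - <<'E'
from h import *
feel(4)
E
```

```text
t 11.35 Ftool [-0.04 -2.3  -1.24] jig [-69.45 161.84] z 0.0185 rot [179.99   0.    84.91]
```

{"api": "apply_moves", "payload": {
  "moves": [
    [0.001,0.003,0,0,0,0.002,0],
    [0.002,0.005,0,0,0,0.004,0]
  ]
}}

```text
time_s: 11.55
tool_pos: [0.5742, -0.0097, 0.0185]
tool_rot: [-180.0, 0.0, 84.5]
force: [-2.0, 0.3, 0.9]
grip_width: 0.0004
grasp_force: 1.1
```

{"api": "apply_moves", "payload": {
  "moves": [
    [0.001,0.003,0,0,0,0.002,0],
    [0.002,0.005,0,0,0,0.004,0]
  ]
}}

```text
time_s: 11.75
tool_pos: [0.5753, -0.0093, 0.0185]
tool_rot: [-180.0, 0.0, 84.2]
force: [-2.0, 0.6, 1.7]
grip_width: 0.0004
grasp_force: 1.1
```

```bash
python3 - <<'E'
from h import *
feel(4)
E
```

```text
t 11.95 Ftool [-0.19 -1.54 -1.48] jig [-67.49 162.7 ] z 0.0185 rot [179.99   0.    84.21]
```

{"api": "apply_moves", "payload": {
  "moves": [
    [0.001,0.003,0,0,0,0.002,0],
    [0.002,0.005,0,0,0,0.004,0]
  ]
}}

```text
time_s: 12.15
tool_pos: [0.5762, -0.0091, 0.0185]
tool_rot: [-180.0, 0.0, 83.9]
force: [-1.1, 0.7, 2.0]
grip_width: 0.0001
grasp_force: 1.1
```

{"api": "apply_moves", "payload": {
  "moves": [
    [0.001,0.003,0,0,0,0.002,0],
    [0.001,0.005,0,0,0,0.004,0]
  ]
}}

```text
time_s: 12.35
tool_pos: [0.5773, -0.0088, 0.0185]
tool_rot: [-180.0, -0.0, 83.5]
force: [-1.7, 0.5, 2.2]
grip_width: 0.0003
grasp_force: 1.1
```

```bash
python3 - <<'E'
from h import *
feel(4)
E
```

```text
t 12.55 Ftool [ 0.42 -1.67 -0.7 ] jig [-65.47 163.5 ] z 0.0186 rot [ 1.7999e+02 -1.0000e-02  8.3530e+01]
```

{"api": "apply_moves", "payload": {
  "moves": [
    [0.001,0.003,0,0,0,0.002,0],
    [0.001,0.005,0,0,0,0.004,0]
  ]
}}

```text
time_s: 12.75
tool_pos: [0.5783, -0.0087, 0.0185]
tool_rot: [-180.0, -0.0, 83.2]
force: [-1.4, 1.4, 1.4]
grip_width: 0.0006
grasp_force: 1.2
```

{"api": "apply_moves", "payload": {
  "moves": [
    [0.001,0.003,0,0,0,0.002,0],
    [0.001,0.005,0,0,0,0.004,0]
  ]
}}

```text
time_s: 12.95
tool_pos: [0.5793, -0.0085, 0.0185]
tool_rot: [-180.0, -0.0, 82.8]
force: [-1.9, 0.4, 2.1]
grip_width: 0.0005
grasp_force: 1.2
```

```bash
python3 - <<'E'
from h import *
feel(4)
E
```

```text
t 13.15 Ftool [ 1.17 -1.52 -1.33] jig [-63.49 163.91] z 0.0186 rot [ 1.7999e+02 -1.0000e-02  8.2850e+01]
```

{"api": "apply_moves", "payload": {
  "moves": [
    [0.001,0.003,0,0,0,0.002,0],
    [0.001,0.005,0,0,0,0.004,0]
  ]
}}

```text
time_s: 13.35
tool_pos: [0.5803, -0.0086, 0.0185]
tool_rot: [-180.0, -0.0, 82.5]
force: [-3.0, 1.3, 1.1]
grip_width: 0.0001
grasp_force: 1.2
```

{"api": "apply_moves", "payload": {
  "moves": [
    [0.001,0.003,0,0,0,0.002,0],
    [0.001,0.005,0,0,0,0.004,0]
  ]
}}

```text
time_s: 13.55
tool_pos: [0.5813, -0.0085, 0.0185]
tool_rot: [-180.0, -0.0, 82.1]
force: [-1.6, 1.3, 1.7]
grip_width: 0.0004
grasp_force: 1.3
```

```bash
python3 - <<'E'
from h import *
feel(4)
E
```

```text
t 13.75 Ftool [ 1.28 -2.63 -1.41] jig [-61.59 164.23] z 0.0185 rot [-180.     -0.     82.16]
```

{"api": "apply_moves", "payload": {
  "moves": [
    [0.001,0.003,0,0,0,0.002,0],
    [0.002,0.005,0,0,0,0.004,0]
  ]
}}

```text
time_s: 13.95
tool_pos: [0.5824, -0.0084, 0.0185]
tool_rot: [-180.0, 0.0, 81.8]
force: [-2.1, 2.2, 1.9]
grip_width: 0.0003
grasp_force: 1.2
```

{"api": "apply_moves", "payload": {
  "moves": [
    [0.001,0.003,0,0,0,0.002,0],
    [0.002,0.005,0,0,0,0.004,0]
  ]
}}

```text
time_s: 14.15
tool_pos: [0.5835, -0.0082, 0.0185]
tool_rot: [180.0, 0.0, 81.4]
force: [-2.5, 1.2, 1.9]
grip_width: -0.0
grasp_force: 1.2
```

```bash
python3 - <<'E'
from h import *
feel(4)
E
```

```text
t 14.35 Ftool [ 1.76 -2.24 -1.29] jig [-59.44 164.83] z 0.0185 rot [179.99   0.    81.46]
```

{"api": "apply_moves", "payload": {
  "moves": [
    [0.001,0.003,0,0,0,0.002,0],
    [0.002,0.005,0,0,0,0.004,0]
  ]
}}

```text
time_s: 14.55
tool_pos: [0.5845, -0.0079, 0.0185]
tool_rot: [-180.0, 0.0, 81.1]
force: [-2.2, 1.2, 1.1]
grip_width: 0.0004
grasp_force: 1.1
```

{"api": "apply_moves", "payload": {
  "moves": [
    [0.001,0.003,0,0,0,0.002,0],
    [0.002,0.005,0,0,0,0.004,0]
  ]
}}

```text
time_s: 14.75
tool_pos: [0.5856, -0.0077, 0.0185]
tool_rot: [180.0, 0.0, 80.8]
force: [-1.9, 0.8, 1.2]
grip_width: 0.0003
grasp_force: 1.1
```

```bash
python3 - <<'E'
from h import *
feel(4)
im=viewer.read_camera("top"); cv2.imwrite("pics/t3.png",cv2.resize(im[130:260,300:440],None,fx=4.4,fy=4.4,interpolation=2)[:,:,::-1])
E
```

```text
t 14.95 Ftool [ 0.73 -2.31 -0.86] jig [-57.41 165.59] z 0.0185 rot [179.99   0.    80.78]
```

View pics/t3.png

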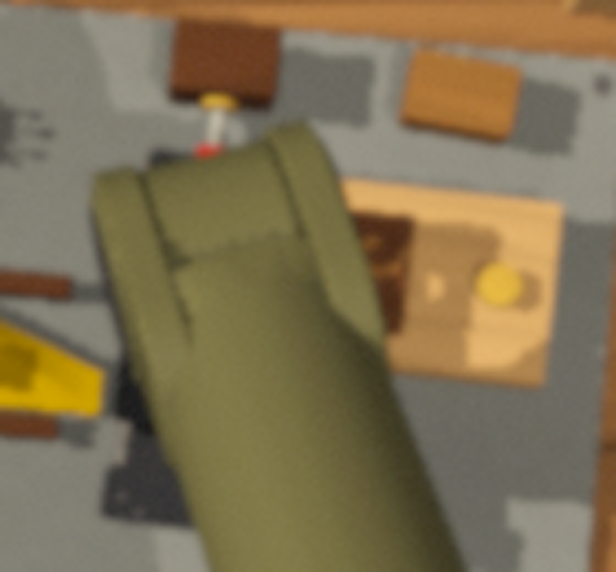

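The board's edge is now about parallel with the jig (phi near 0), so the finger half-width is about 8 mm. The buffer may be a few mm farther on.

{"api": "apply_moves", "payload": {
  "moves": [
    [0.001,0.003,0,0,0,0.002,0],
    [0.001,0.005,0,0,0,0.004,0]
  ]
}}

```text
time_s: 15.2
tool_pos: [0.5865, -0.0075, 0.0185]
tool_rot: [-180.0, 0.0, 80.4]
force: [-2.1, 1.5, 0.8]
grip_width: 0.0005
grasp_force: 1.1
```

{"api": "apply_moves", "payload": {
  "moves": [
    [0.001,0.003,0,0,0,0.002,0],
    [0.001,0.005,0,0,0,0.004,0]
  ]
}}

```text
time_s: 15.4
tool_pos: [0.5875, -0.0073, 0.0185]
tool_rot: [-180.0, -0.0, 80.1]
force: [-2.0, 2.5, 0.8]
grip_width: 0.0002
grasp_force: 1.5
```

```bash
python3 - <<'E'
from h import *
feel(4)
E
```

```text
t 15.6 Ftool [ 1.65 -2.47 -1.54] jig [-55.63 166.12] z 0.0185 rot [-179.99   -0.     80.1 ]
```

{"api": "apply_moves", "payload": {
  "moves": [
    [0,0.002,0,0,0,0.001,0],
    [0.001,0.003,0,0,0,0.002,0],
    [0.001,0.003,0,0,0,0.002,0]
  ]
}}

```text
time_s: 15.9
tool_pos: [0.5877, -0.0073, 0.0185]
tool_rot: [-179.9, 0.0, 79.9]
force: [-4.8, 3.2, 2.8]
grip_width: -0.0
grasp_force: 2.5
```

```bash
python3 - <<'E'
from h import *
print(feel(4)['grasp_force'])
E
```

```text
t 16.1 Ftool [ 1.54 -4.65 -2.81] jig [-55.29 166.23] z 0.0185 rot [-179.96    0.     79.93]
2.647547379601747
```

{"api": "apply_moves", "payload": {
  "moves": [
    [0,0.002,0,0,0,0.001,0],
    [0,0.003,0,0,0,0.002,0],
    [0,0.003,0,0,0,0.002,0]
  ]
}}

```text
time_s: 16.4
tool_pos: [0.588, -0.0073, 0.0185]
tool_rot: [-179.9, 0.0, 79.8]
force: [-5.5, 4.1, 4.1]
grip_width: 0.0002
grasp_force: 3.3
```

```bash
python3 - <<'E'
from h import *
print(feel(5)['grasp_force'])
E
```

```text
t 16.65 Ftool [ 1.82 -6.21 -4.37] jig [-55.15 166.31] z 0.0184 rot [-1.7991e+02  1.0000e-02  7.9760e+01]
3.3048178581520915
```

{"api": "apply_moves", "payload": {
  "moves": [
    [0,0.002,0,0,0,0.001,0],
    [0,0.004,-0.001,0,0,0.002,0],
    [0,0.004,-0.001,0,0,0.002,0]
  ]
}}

```text
time_s: 16.95
tool_pos: [0.5883, -0.0072, 0.0185]
tool_rot: [-179.8, 0.0, 79.6]
force: [-6.6, 4.2, 3.9]
grip_width: 0.0003
grasp_force: 3.7
```

```bash
python3 - <<'E'
from h import *
print(feel(5)['grasp_force'])
E
```

```text
t 17.2 Ftool [ 1.99 -6.86 -3.93] jig [-54.87 166.41] z 0.0185 rot [-1.7985e+02  1.0000e-02  7.9600e+01]
3.6997255962342024
```

{"api": "apply_moves", "payload": {
  "moves": [
    [0,0.002,-0.001,0,0,0.001,0],
    [0,0.004,-0.002,0,0,0.002,0],
    [0,0.004,-0.002,0,0,0.002,0]
  ]
}}

```text
time_s: 17.5
tool_pos: [0.5887, -0.0071, 0.0185]
tool_rot: [-179.8, 0.0, 79.4]
force: [-6.5, 2.9, 3.0]
grip_width: 0.0004
grasp_force: 3.7
```

```bash
python3 - <<'E'
from h import *
print(feel(6)['grasp_force'])
E
```

```text
t 17.8 Ftool [ 2.16 -7.48 -2.9 ] jig [-54.48 166.43] z 0.0185 rot [-1.798e+02  1.000e-02  7.943e+01]
3.7153400341048837
```

{"api": "apply_moves", "payload": {
  "moves": [
    [0,0.001,0,0,0,0.001,0],
    [0,0.003,-0.001,0,0,0.001,0],
    [0,0.003,-0.001,0,0,0.001,0]
  ]
}}

```text
time_s: 18.1
tool_pos: [0.5887, -0.0072, 0.0185]
tool_rot: [-179.7, 0.0, 79.4]
force: [-7.3, 3.6, 3.1]
grip_width: 0.0004
grasp_force: 4.2
```

```bash
python3 - <<'E'
from h import *
s=feel(6);print(s['grasp_force'])
e=(s['tool_pos'],R.from_euler('xyz',s['tool_rot'],degrees=True))
xy=J(-110,162); print("back",row(xy,.0185,83)); print("up",row(xy,.13,83))
p=J(-67,375); print(p, row(p,.13,83,(np.r_[xy,.13],R.from_euler('xyz',[180,0,83],degrees=True))))
E
```

```text
t 18.4 Ftool [ 2.21 -7.82 -2.93] jig [-54.38 166.46] z 0.0185 rot [-1.7974e+02  2.0000e-02  7.9350e+01]
4.136835867539048
back [-0.04, -0.276, 0.001, -0.003, 0.0, -0.042]
up [-0.04, -0.279, -0.556, -0.003, 0.0, -0.042]
[0.60146848 0.20135176] [1.065, 0.214, 0.0, 0.0, 0.0, 0.0]
```

{"api": "apply_moves", "payload": {
  "moves": [
    [0,-0.01,0,0,0,0,0],
    [0,-0.03,0,0,0,0,0],
    [0,-0.1,0,0,0,0,0],
    [-0.02,-0.2,0,0,0,-0.02,0],
    [-0.04,-0.28,0,0,0,-0.04,0],
    [-0.04,-0.28,-0.2,0,0,-0.04,0],
    [-0.04,-0.28,-0.4,0,0,-0.04,0],
    [-0.04,-0.28,-0.56,0,0,-0.04,0],
    [0.2,-0.23,-0.56,0,0,-0.04,0],
    [0.45,-0.18,-0.56,0,0,-0.04,0],
    [0.7,-0.13,-0.56,0,0,-0.04,0],
    [0.95,-0.08,-0.56,0,0,-0.04,0],
    [1.0,-0.07,-0.56,0,0,-0.04,0],
    [1.0,-0.07,-0.56,0,0,-0.04,0]
  ]
}}

```text
time_s: 19.8
tool_pos: [0.6151, 0.194, 0.1314]
tool_rot: [179.9, -0.1, 83.0]
force: [-0.3, 0.1, 0.9]
grip_width: 0.0007
grasp_force: 0.0
```

```bash
python3 - <<'E'
from h import *
s=feel(6); p=J(-67,375)
print(row(p,.13,83),row(p,.055,83))
im=viewer.read_camera("top"); cv2.imwrite("pics/t4.png",cv2.resize(im[115:275,230:440],None,fx=3.6,fy=3.6,interpolation=2)[:,:,::-1])
E
```

```text
t 20.1 Ftool [-0.55 -0.06 -0.07] jig [-52.34 363.95] z 0.1315 rot [1.7995e+02 8.0000e-02 8.2580e+01]
[0.055, -0.074, 0.007, 0.001, 0.001, -0.005] [0.055, -0.074, 0.382, 0.001, 0.001, -0.005]
```

View pics/t4.png

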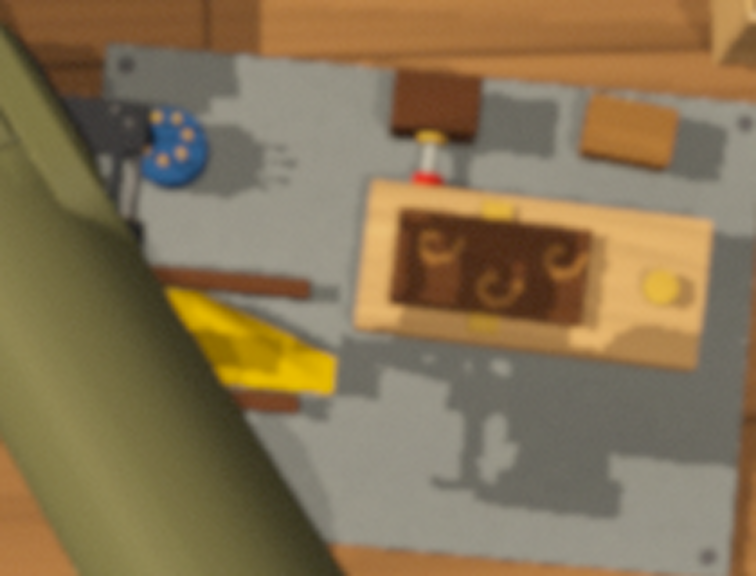

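The board rests against the buffer on its own (face at crop (427,180)). The wedge is clear at its tip (337,375) and the tin is untouched.

{"api": "apply_moves", "payload": {
  "moves": [
    [0.055,-0.074,0,0,0,-0.005,0],
    [0.055,-0.074,0.1,0,0,-0.005,0],
    [0.055,-0.074,0.2,0,0,-0.005,0],
    [0.055,-0.074,0.3,0,0,-0.005,0],
    [0.055,-0.074,0.4,0,0,-0.005,0],
    [0.055,-0.074,0.43,0,0,-0.005,0],
    [0.055,-0.074,0.43,0,0,-0.005,0],
    [0.055,-0.074,0.43,0,0,-0.005,0]
  ]
}}

```text
time_s: 20.95
tool_pos: [0.6012, 0.2046, 0.0464]
tool_rot: [179.9, -0.0, 83.2]
force: [0.3, -0.8, 0.4]
grip_width: 0.0003
grasp_force: 0.0
```

```bash
python3 - <<'E'
from h import *
feel(5)
for y in (345,320,300): print(row(J(-67,y),.045,83))
im=viewer.read_camera("scene"); cv2.imwrite("pics/s2.png",cv2.resize(im[200:360,240:460],None,fx=3.4,fy=3.4,interpolation=2)[:,:,::-1])
E
```

```text
t 21.2 Ftool [ 0.04 -0.04 -0.17] jig [-67.33 377.73] z 0.0462 rot [ 1.7993e+02 -2.0000e-02  8.3180e+01]
[-0.164, 0.001, 0.006, 0.001, -0.0, 0.002]
[-0.289, 0.001, 0.006, 0.001, -0.0, 0.002]
[-0.389, 0.001, 0.006, 0.001, -0.0, 0.002]
```

View pics/s2.png

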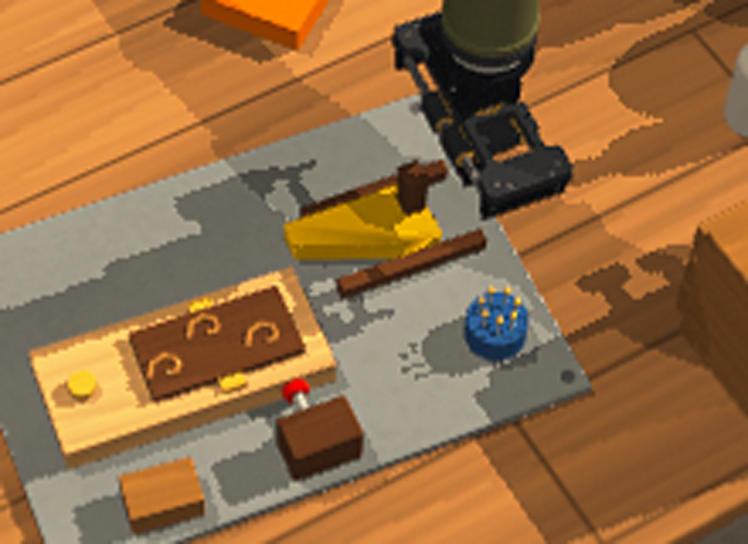

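The gripper stands behind the post at (412,185) and in line with it, well clear of the tin at (497,325).

{"api": "apply_moves", "payload": {
  "moves": [
    [-0.06,0,0,0,0,0,0],
    [-0.12,0,0,0,0,0,0],
    [-0.15,0,0,0,0,0,0],
    [-0.18,0,0,0,0,0,0],
    [-0.2,0,0,0,0,0,0],
    [-0.22,0,0,0,0,0,0],
    [-0.24,0,0,0,0,0,0],
    [-0.26,0,0,0,0,0,0],
    [-0.28,0,0,0,0,0,0],
    [-0.3,0,0,0,0,0,0]
  ]
}}

```text
time_s: 22.25
tool_pos: [0.5939, 0.1443, 0.0454]
tool_rot: [180.0, -0.0, 83.2]
force: [0.7, 2.9, -0.7]
grip_width: 0.0003
grasp_force: 1.2
```

{"api": "apply_moves", "payload": {
  "moves": [
    [-0.015,0,0,0,0,0,0],
    [-0.03,0,0,0,0,0,0],
    [-0.045,0,0,0,0,0,0],
    [-0.06,0,0,0,0,0,0]
  ]
}}

```text
time_s: 22.65
tool_pos: [0.5925, 0.1322, 0.0454]
tool_rot: [180.0, 0.0, 83.2]
force: [1.8, 2.1, 0.6]
grip_width: 0.0006
grasp_force: 1.1
```

```bash
python3 - <<'E'
from h import *
feel(4)
im=viewer.read_camera("top"); hsv=cv2.cvtColor(im,cv2.COLOR_RGB2HSV)
y=((hsv[...,0]>22)&(hsv[...,0]<35)&(hsv[...,1]>180)&(hsv[...,2]>150)); y[:190]=0;y[235:]=0;y[:,:262]=0;y[:,370:]=0
y=cv2.morphologyEx(y.astype(np.uint8),cv2.MORPH_OPEN,np.ones((2,2)))
p=np.argwhere(y)[:,::-1]; t=p[p[:,0]>=p[:,0].max()-1]; print([toJ(back("top",q,.036)[0]).tolist() for q in t][:8])
E
```

```text
t 22.85 Ftool [ 0.44 -0.39  0.09] jig [-67.92 304.54] z 0.0451 rot [-1.7995e+02  8.0000e-02  8.3160e+01]
[[-70.38, 178.77], [-72.8, 178.55], [-72.57, 176.14], [-75.21, 178.32], [-74.98, 175.92], [-77.62, 178.09], [-77.39, 175.69], [-80.03, 177.87]]
```

{"api": "apply_moves", "payload": {
  "moves": [
    [-0.015,0,0,0,0,0,0],
    [-0.03,0,0,0,0,0,0],
    [-0.045,0,0,0,0,0,0],
    [-0.06,0,0,0,0,0,0]
  ]
}}

```text
time_s: 23.3
tool_pos: [0.5905, 0.1205, 0.045]
tool_rot: [-180.0, -0.0, 83.2]
force: [-0.3, 1.3, -1.0]
grip_width: 0.0007
grasp_force: 1.1
```

{"api": "apply_moves", "payload": {
  "moves": [
    [-0.005,0,0,0,0,0,0],
    [-0.01,0,0,0,0,0,0]
  ]
}}

```text
time_s: 23.5
tool_pos: [0.5904, 0.1184, 0.0452]
tool_rot: [-180.0, 0.0, 83.2]
force: [-0.9, 3.1, -0.5]
grip_width: 0.0009
grasp_force: 1.0
```

{"api": "apply_moves", "payload": {
  "moves": [
    [-0.005,0,0,0,0,0,0],
    [-0.01,0,0,0,0,0,0]
  ]
}}

```text
time_s: 23.7
tool_pos: [0.5903, 0.1166, 0.0453]
tool_rot: [-180.0, 0.0, 83.2]
force: [0.7, 1.7, -1.0]
grip_width: 0.0004
grasp_force: 1.0
```

```bash
python3 - <<'E'
from h import *
feel(4)
E
```

```text
t 23.9 Ftool [ 1.71 -0.67  0.62] jig [-67.48 289.26] z 0.0454 rot [1.7999e+02 2.0000e-02 8.3180e+01]
```

{"api": "apply_moves", "payload": {
  "moves": [
    [-0.005,0,0,0,0,0,0],
    [-0.01,0,0,0,0,0,0]
  ]
}}

```text
time_s: 24.1
tool_pos: [0.5904, 0.1147, 0.0454]
tool_rot: [180.0, -0.0, 83.2]
force: [-0.5, 2.0, -0.9]
grip_width: 0.0009
grasp_force: 1.0
```

{"api": "apply_moves", "payload": {
  "moves": [
    [-0.005,0,0,0,0,0,0],
    [-0.01,0,0,0,0,0,0]
  ]
}}

```text
time_s: 24.3
tool_pos: [0.5902, 0.1125, 0.0454]
tool_rot: [180.0, -0.0, 83.2]
force: [-2.0, 2.2, 0.3]
grip_width: 0.0007
grasp_force: 1.0
```

```bash
python3 - <<'E'
from h import *
feel(4)
E
```

```text
t 24.5 Ftool [ 1.3  -0.67 -0.25] jig [-67.5  285.17] z 0.0454 rot [1.7999e+02 3.0000e-02 8.3170e+01]
```

{"api": "apply_moves", "payload": {
  "moves": [
    [-0.005,0,0,0,0,0,0],
    [-0.01,0,0,0,0,0,0]
  ]
}}

```text
time_s: 24.7
tool_pos: [0.59, 0.1107, 0.0454]
tool_rot: [180.0, -0.0, 83.2]
force: [0.6, 3.5, -0.2]
grip_width: 0.0003
grasp_force: 1.0
```

{"api": "apply_moves", "payload": {
  "moves": [
    [-0.005,0,0,0,0,0,0],
    [-0.01,0,0,0,0,0,0]
  ]
}}

```text
time_s: 24.9
tool_pos: [0.5897, 0.1086, 0.0454]
tool_rot: [180.0, -0.0, 83.2]
force: [-0.6, 2.2, 0.3]
grip_width: 0.0001
grasp_force: 1.0
```

```bash
python3 - <<'E'
from h import *
feel(4)
E
```

```text
t 25.1 Ftool [ 1.16 -0.71 -0.84] jig [-67.45 281.15] z 0.0454 rot [1.7999e+02 3.0000e-02 8.3170e+01]
```

{"api": "apply_moves", "payload": {
  "moves": [
    [-0.005,0,0,0,0,0,0],
    [-0.01,0,0,0,0,0,0]
  ]
}}

```text
time_s: 25.3
tool_pos: [0.5895, 0.1068, 0.0454]
tool_rot: [180.0, -0.0, 83.2]
force: [0.2, 2.6, -0.1]
grip_width: -0.0
grasp_force: 1.0
```

{"api": "apply_moves", "payload": {
  "moves": [
    [-0.005,0,0,0,0,0,0],
    [-0.01,0,0,0,0,0,0]
  ]
}}

```text
time_s: 25.5
tool_pos: [0.5892, 0.1046, 0.0454]
tool_rot: [180.0, -0.0, 83.2]
force: [1.3, 2.2, 1.4]
grip_width: 0.0006
grasp_force: 1.0
```

```bash
python3 - <<'E'
from h import *
feel(4)
E
```

```text
t 25.7 Ftool [ 1.62 -0.38 -0.86] jig [-67.51 277.15] z 0.0453 rot [1.800e+02 3.000e-02 8.317e+01]
```

{"api": "apply_moves", "payload": {
  "moves": [
    [-0.005,0,0,0,0,0,0],
    [-0.01,0,0,0,0,0,0]
  ]
}}

```text
time_s: 25.9
tool_pos: [0.589, 0.1027, 0.0453]
tool_rot: [180.0, -0.0, 83.2]
force: [0.7, 1.4, 0.5]
grip_width: 0.0004
grasp_force: 1.0
```

{"api": "apply_moves", "payload": {
  "moves": [
    [-0.005,0,0,0,0,0,0],
    [-0.01,0,0,0,0,0,0]
  ]
}}

```text
time_s: 26.1
tool_pos: [0.5887, 0.1008, 0.0454]
tool_rot: [180.0, -0.0, 83.2]
force: [1.4, 3.5, 0.9]
grip_width: 0.0003
grasp_force: 1.7
```

```bash
python3 - <<'E'
from h import *
feel(4)
E
```

```text
t 26.3 Ftool [ 2.2   0.62 -0.92] jig [-67.54 273.56] z 0.0453 rot [179.99  -0.    83.19]
```

The push has changed, so the wedge has met the board's corner. I'll go in smaller steps now.

{"api": "apply_moves", "payload": {
  "moves": [
    [-0.005,0,0,0,0,0,0],
    [-0.01,0,0,0,0,0,0],
    [-0.01,0,0,0,0,0,0]
  ]
}}

```text
time_s: 26.6
tool_pos: [0.5886, 0.1, 0.0454]
tool_rot: [180.0, -0.1, 83.2]
force: [3.0, 4.9, -0.4]
grip_width: 0.0005
grasp_force: 2.6
```

```bash
python3 - <<'E'
from h import *
feel(4)
E
```

```text
t 26.8 Ftool [4.87 1.09 0.1 ] jig [-67.54 272.86] z 0.0454 rot [ 1.7997e+02 -1.0000e-01  8.3230e+01]
```

{"api": "apply_moves", "payload": {
  "moves": [
    [-0.005,0,0,0,0,0,0],
    [-0.01,0,0,0,0,0,0],
    [-0.01,0,0,0,0,0,0]
  ]
}}

```text
time_s: 27.1
tool_pos: [0.5884, 0.0991, 0.0454]
tool_rot: [179.9, -0.2, 83.3]
force: [2.4, 7.0, -1.2]
grip_width: 0.0004
grasp_force: 3.5
```

```bash
python3 - <<'E'
from h import *
feel(4)
E
```

```text
t 27.3 Ftool [6.85 1.77 0.87] jig [-67.56 271.91] z 0.0454 rot [179.95  -0.18  83.27]
```

{"api": "apply_moves", "payload": {
  "moves": [
    [-0.005,0,0,0,0,0,0],
    [-0.01,0,0,0,0,0,0],
    [-0.01,0,0,0,0,0,0]
  ]
}}

```text
time_s: 27.6
tool_pos: [0.5883, 0.0982, 0.0455]
tool_rot: [179.9, -0.3, 83.3]
force: [2.5, 8.9, -2.0]
grip_width: 0.0004
grasp_force: 4.3
```

```bash
python3 - <<'E'
from h import *
feel(4)
E
```

```text
t 27.8 Ftool [9.15 2.07 2.2 ] jig [-67.57 270.94] z 0.0455 rot [179.93  -0.26  83.3 ]
```

{"api": "apply_moves", "payload": {
  "moves": [
    [-0.004,0,0,0,0,0,0],
    [-0.009,0,0,0,0,0,0],
    [-0.009,0,0,0,0,0,0]
  ]
}}

```text
time_s: 28.1
tool_pos: [0.5882, 0.0973, 0.0455]
tool_rot: [179.9, -0.3, 83.3]
force: [3.5, 9.5, -3.0]
grip_width: 0.0009
grasp_force: 5.1
```

```bash
python3 - <<'E'
from h import *
feel(6)
E
```

```text
t 28.4 Ftool [10.47  2.26  2.69] jig [-67.59 270.14] z 0.0455 rot [179.91  -0.33  83.34]
```

{"api": "apply_moves", "payload": {
  "moves": [
    [-0.002,0,0,0,0,0,0],
    [-0.003,0,0,0,0,0,0],
    [-0.003,0,0,0,0,0,0]
  ]
}}

```text
time_s: 28.7
tool_pos: [0.5882, 0.0973, 0.0455]
tool_rot: [179.9, -0.4, 83.4]
force: [4.2, 10.5, -2.3]
grip_width: 0.0002
grasp_force: 5.6
```

```bash
python3 - <<'E'
from h import *
feel(5)
E
```

```text
t 28.95 Ftool [11.28  2.17  3.12] jig [-67.56 270.12] z 0.0456 rot [179.9   -0.38  83.35]
```

{"api": "apply_moves", "payload": {
  "moves": [
    [0.01,0,0,0,0,0,0],
    [0.03,0,0,0,0,0,0],
    [0.1,0,0,0,0,0,0],
    [0.25,0,0,0,0,0,0],
    [0.4,0,0,0,0,0,0],
    [0.45,0,-0.15,0,0,0,0],
    [0.5,0,-0.35,0,0,0,0],
    [0.5,0,-0.5,0,0,0,0],
    [0.5,0,-0.5,0,0,0,0],
    [0.5,0,-0.5,0,0,0,0]
  ]
}}

```text
time_s: 29.95
tool_pos: [0.5997, 0.1914, 0.1456]
tool_rot: [180.0, 0.1, 83.2]
force: [0.5, 0.8, -0.6]
grip_width: 0.0003
grasp_force: 0.0
```

```bash
python3 - <<'E'
from h import *
feel(3)
im=viewer.read_camera("top"); cv2.imwrite("pics/t5.png",cv2.resize(im[115:275,230:440],None,fx=3.6,fy=3.6,interpolation=2)[:,:,::-1])
E
```

```text
t 30.1 Ftool [ 0.22 -0.34  0.75] jig [-68.58 364.11] z 0.1436 rot [-1.7985e+02  1.0000e-01  8.3150e+01]
```

View pics/t5.png

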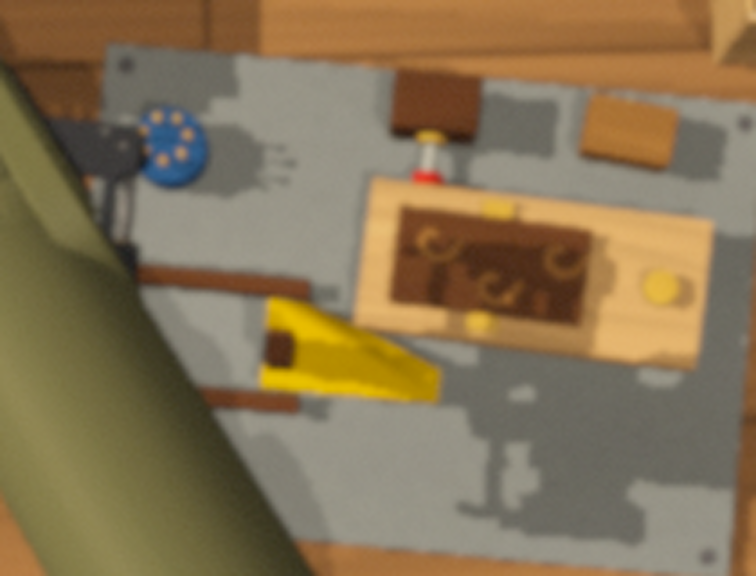

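The wedge sits behind the board's free corner at crop (355,325), the board bears on the buffer at (427,178), and the gripper is clear.

```bash
python3 -c "
from cell import env
print(env.sign_off())"
```

```text
the job is handed in; nothing more can be done
None
```

I handed the job in with the board held against the buffer by the jammed wedge and the robot clear; `sign_off` gave no verdict, so I don't know if it passed. By feel, the push on the board peaked about 5.7 N above sliding, the final push on the wedge was about 11.3 N, and the bystanders within the last picture looked undisturbed.

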